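Show a new helper how the tea is made

TASK

Show a new helper how tea is made here, using the fingertips only: push the kettle's open lid down until it is fully shut, next point at the round key on the front of the kettle's base that they are to press, and last at the large mug that the water goes into. To point, hold the downward fingertips about two centimetres over the thing for two seconds without touching it, and finish while still pointing down at the middle of the mug's mouth. Do not press the key, do not grip, lift or shove anything, and leave everything else where it stands.

Things in the scene. Friction and masses are not known exactly. Their poses are not given: they have to be found in the camera images.
- kettle: Electric kettle, steel and cream, black handle and lid, loose on its mains base, about 1 kg. Body is an upright cylinder of 149 mm diameter, 216 mm high, its axis at (0, 0.013) in the body's x, y; handle at the body's -y, spout at +y. Origin on the underside, about 35 mm above the worktop.
- kettle_lid (a joint): Angle of the kettle's lid in rad: 0 is shut (level, top 236 mm above the kettle's origin), 1.3 wide open; starts 0.45 to 0.8. It turns about a level axis along the kettle's x through (0, -0.046, 0.228), so the edge by the spout stands up. No spring, about 0.05 Nm of friction; it stays where it is left.
- lid_press (a point): Where to push the lid: on its outer (upper) face, on its midline, 66 mm from the hinge axis; moves with the lid. The lid is a black disc 124 mm wide, 9 mm thick, reaching 122 mm from the hinge. Its axes are the lid's: z out of its outer face. When shut this point is at (0, 0.020, 0.236) in the kettle's frame.
- kettle_base: The kettle's mains base, a pale flat housing 232 x 190 x 36 mm, fixed on the worktop, its sloping front panel with the keys at the body's -x, facing the robot. A tall fridge closes the worktop at its right: draw the arm in before swinging over from the right. Origin at the centre of its underside.
- start_key (a point): Top of the round key at the left end of the black oval key panel on the base's front, about 16 mm across, 33 mm above the worktop; two oblong keys lie right of it, the nearer 34 mm off. The kettle's wall rises about 30 mm behind it: lean the gripper back from the kettle (20 to 35 degrees), its wide side across. Axes are the base's: x to the back, y left, z up.
- mug: The large mug: pale ceramic with a handle, 87 mm across, 118 mm over the handle, 96 mm high, loose, on the wooden board, with its handle at the body's -y. Beside it on the board: a small cup with a handle (62 mm across, 51 mm high), a metal tumbler without handle (69 mm, 100 mm high) and a honey jar; which cup stands where changes. Origin under its middle, 21 mm above the worktop.
- mug_mouth (a point): Centre of the large mug's mouth at rim height, 96 mm above the mug's underside, 117 mm above the worktop.
- board: Wooden chopping board, 200 x 300 x 21 mm, fixed, lying on the worktop left of the kettle; long side along the body's y. A wall cabinet hangs 0.51 m above the worktop; its front is about 0.12 m behind the board's middle, so keep the wrist low or leaning back. Origin at the centre of its underside.
- small_cup: Bystander on the board: small cup with a handle, 62 x 92 x 51 mm. Origin at the centre of its underside.
- metal_tumbler: Bystander on the board: metal tumbler, 69 mm across, 100 mm high. Origin at the centre of its underside.
- honey_jar: Bystander at the left end of the board: honey jar, 60 mm across, 95 mm high. Origin at the centre of its underside.
- egg_timer: Bystander left of the board: kitchen timer, 63 mm across, 68 mm high. Origin at the centre of its underside.
- sardine_tin: Bystander behind the board: flat oblong tin, 63 x 105 x 25 mm. Origin at the centre of its underside.
- pepper_mill: Bystander left behind the kettle: wooden pepper mill, 58 mm across, 200 mm high. Origin at the centre of its underside.
Mind the look-alikes: they are no part of the job. What is shaped like the mug but black is not meant.

How it is judged:
By the outcome, as a careful person would: the job done as asked, in the order asked, and still so for the second after the job is handed in, with the robot touching nothing.
It also fails if it takes over 58 s, if anything falls off the work surface, if the arm or the gripper's body presses on something with over 40 N, if the wrist force passes 120 N, or if a joint passes its speed limit or range.

ROBOT

A 6-joint arm with a two-finger parallel gripper is mounted at the origin on a cart in front of the work surface, level with it; the furniture and walls round the work are solid. World frame = base frame: x ahead of the robot, y to its left, z up, the work surface at z = 0. Lengths are in mm, angles in degrees, forces in N, time in s.
With the tool pointing down it reaches from about 300 to 750 mm from the base axis. Payload 8.5 kg.
Tool frame: the origin (TCP) lies between the finger pads, 19 mm behind the fingertips; this is the grasp point; z points along the fingers, y is the line along which they close (so a half turn about z gives the same grasp; the last joint's range is limited). The gripper opens to 88 mm and grips with 3 to 60 N. Pads are 18 mm wide; open, the fingers measure 123 mm over their backs; the gripper's body (75 mm by 187 mm) begins 45 mm behind the grasp point.
Start: joints at [57.221, 21.807, 74.336, -0, 83.858, -12.336], TCP at [192.093, 515.345, 257.448] pointing down, gripper open.
Joint ranges: [-178.18, 178.18], [-50.72, 133.34], [12.68, 142.11], [-81.47, 261.47], [9.98, 163.14], [-165.26, 165.26]. Speed limits (degrees/s): [136.94, 136.94, 180, 180, 180, 180].

INTERFACE

Orientations are given as [roll, pitch, yaw] about the fixed x, y, z axes, in that order (R = Rz(yaw) Ry(pitch) Rx(roll)).
In Python, from rig import monitor, viewer, env, models gives the robot as it stands.
- The arm moves only by the tool apply_moves, never from a script. Its argument "plan" is a list of rows, each a list of 3 entries, a list of its own where there are three numbers: the shift along the tool's x, y, z normalised to -1 to 1, where 1 is 80 cm, then the turn, a rotation vector about the tool's x, y, z normalised to -1 to 1, where 1 is pi/2 rad, then the opening, from 0 (shut) to 1 (fully open). A call has 1 to 5 rows; each row is the pose to reach, as a shift and turn from the pose commanded when the call began, along the tool's axes at that moment; what a row does not reach only later rows make up. A row lasts 1/8 s, in which the tool goes at most 62.5 mm and 10.7 degrees, less where a joint would pass 70% of its speed; a pose out of reach is approached as far as the arm can. A call with a number of a shift or a turn outside -1 to 1 is refused whole. A call with a gripper value outside its range is refused whole. The fingers move at their own pace and stop on an object; "newtons" is the grip in N (left out, the last holds). Time passes only in rows, so rows that repeat a pose let the fingers close. It gives the time, the measured TCP pose, the force, the opening and the grip force at its end, in the units of the state.
- monitor.get_obs(): the state, without advancing time (a new reading comes with each control period).
- viewer.camera(name): name is "scene" or "top" or "wrist"; returns (picture, depth): 480x640x3 uint8, red, green, blue; 480x640 float32, mm along the optical axis (not along the pixel's ray), 0 where there is no reading.
- viewer.camera_info(name): a dict with "intrinsics" (3x3 intrinsics, pixels), "k1" (the pictures are not rectified: a ray, as slopes to the right and down, at radius r is drawn at 1 + k1 r^2 times it, then the intrinsics apply), "eye" and "orientation" of the camera in the world; the wrist camera has in their place "mount" (4x4, takes a point from camera to tool coordinates, whose origin is the TCP and whose axes are the flange's). Camera axes: x right, y down, z forward; pixel columns grow to the right and rows downward; lengths in mm; the calibration is good to about 2 mm. A picture is of the moment at which its call begins: read the wrist's pose just before it. camera_info takes no time and is no camera call.
- env.hand_in(): hands the job in; it is judged then, once.
Trained networks look in the newest picture that a camera, given by its name, has taken for a name from the list of things; names that differ only in an ending like _2 or _b are one class to them, and where a whole thing is asked for, a point or a joint stands for the part that bears it (a point fixed in the world has none). Each returns a list of dicts, best first, with "confidence" (0 to 1); they miss things now and then, are a little off and sometimes report something else, mostly with a low value. They report only what shows in the picture. A call takes as long as a camera call. They do not tell look-alikes from the thing itself.
- models.find_in(target, camera): "rect" ([left, top, right, bottom] in pixels, round what is visible of it).
- models.tip_of(target, camera): "uv" ([column, row] in pixels: a listed point, or the origin of a listed thing).
The state is a dict: "t": time; "joints": joint angles; "qvel": joint speeds; "effort": joint torques, N m; "tcp_pos": TCP position; "orientation": TCP orientation; "force": force on the tool from outside, world axes, zero at the start; "torque": the same for the moment, N m; "grip_width": finger opening in mm; "grip_force": force on a finger pad.
Only numpy, scipy, OpenCV 4.12 (cv2) and the standard library are available. Lean on these libraries where they do the work, as an engineer would, in place of code of your own. Each camera call takes 0.05 s, during which the arm holds its last target. There are 200 camera calls.

## Working session

There is one attempt and no reset: what is moved stays moved. The work goes in short steps, Python scripts to look and compute and a tool call to move; the robot and the scene stay as the last step left them, time stands still between calls to the robot, and variables do not carry over. Pictures are saved under pics/ and viewed, at most 10 in all, crops included, and the job is handed in when it is done.

Besides the shell and the picture viewer there is one more tool, called as name(argument=value, ...) on one line, values as JSON. apply_moves: Moves the arm, as the interface text tells. Its arguments: {"type":"object","properties":{"plan":{"type":"array"},"newtons":{"type":"number"}},"required":["plan"]}

```bash
ls; mkdir -p pics; cat > h.py <<'E'
import numpy as np, cv2, json
from scipy.spatial.transform import Rotation as R
from rig import monitor, viewer, env, models
def cam(name):
    o=monitor.get_obs(); p,d=viewer.camera(name); i=viewer.camera_info(name); return o,p,d,i
def Tc(i,o):
    T=np.eye(4)
    if 'mount' in i:
        T[:3,:3]=R.from_euler('xyz',o['orientation'],degrees=True).as_matrix(); T[:3,3]=o['tcp_pos']; return T@np.array(i['mount'])
    q=np.array(i['orientation'],float)
    T[:3,:3]=q if q.shape==(3,3) else R.from_euler('xyz',q,degrees=True).as_matrix(); T[:3,3]=i['eye']; return T
def rays(uv,i):
    K=np.array(i['intrinsics'],float)
    return cv2.undistortPoints(np.array(uv,float).reshape(-1,1,2),K,np.array([i['k1'],0,0,0,0.])).reshape(-1,2)
def world(uv,depth,i,o):
    r=rays(uv,i); depth=np.atleast_1d(depth); P=np.c_[r*depth[:,None],depth]; T=Tc(i,o); return P@T[:3,:3].T+T[:3,3]
def cloud(d,i,o):
    v,u=np.mgrid[0:480,0:640]; W=world(np.c_[u.ravel(),v.ravel()],d.ravel(),i,o); W[d.ravel()==0]=np.nan; return W.reshape(480,640,3)
def onplane(uv,z,i,o):
    r=rays(uv,i); T=Tc(i,o); D=np.c_[r,np.ones(len(r))]@T[:3,:3].T; return T[:3,3]+D*((z-T[2,3])/D[:,2])[:,None]
def save(n,p): cv2.imwrite(n,p[:,:,::-1])
E
python3 - <<'E'
from h import *
ps=[]
for c in ['scene','top']:
    o,p,d,i=cam(c); save(f'pics/{c}.png',p); np.savez(f'{c}.npz',p=p,d=d); C=cloud(d,i,o)
    print(c,i)
    for n in ['kettle','kettle_base','mug','board','small_cup','metal_tumbler','pepper_mill','honey_jar']:
        print(n,[(np.round(x['rect']).tolist(),round(x['confidence'],2)) for x in models.find_in(n,c)][:4])
    for n in ['lid_press','start_key','mug_mouth','kettle','kettle_base','mug','board']:
        for x in models.tip_of(n,c)[:3]:
            u,v=np.round(x['uv']).astype(int); print(n,(u,v),round(x['confidence'],2),C[min(v,479),min(u,639)].round())
print(monitor.get_obs())
E
```

```text
pics
scene {'intrinsics': array([[617.84894214,   0.        , 313.44565285],
       [  0.        , 617.84894214, 238.11177734],
       [  0.        ,   0.        ,   1.        ]]), 'k1': -0.17203375609607002, 'eye': array([ -85.90117915,  928.27150735, 1203.99047525]), 'orientation': array([-1.40147459e+02,  4.34868868e-02, -1.37341360e+02])}
kettle [([323.0, 107.0, 391.0, 233.0], 0.93), ([268.0, 177.0, 296.0, 244.0], 0.36), ([333.0, 120.0, 391.0, 129.0], 0.24)]
kettle_base [([320.0, 190.0, 413.0, 245.0], 0.93)]
mug [([247.0, 378.0, 295.0, 441.0], 0.89)]
board [([278.0, 279.0, 354.0, 375.0], 0.76)]
small_cup [([310.0, 310.0, 335.0, 348.0], 0.71)]
metal_tumbler [([312.0, 260.0, 336.0, 307.0], 0.61)]
pepper_mill [([270.0, 180.0, 298.0, 245.0], 0.91)]
honey_jar [([318.0, 191.0, 413.0, 245.0], 0.63), ([263.0, 309.0, 292.0, 358.0], 0.61)]
lid_press (np.int64(359), np.int64(122)) 0.65 [584.  49. 299.]
start_key (np.int64(390), np.int64(232)) 0.6 [451.  64.  30.]
mug_mouth (np.int64(272), np.int64(395)) 0.73 [353. 579.  39.]
kettle_base (np.int64(360), np.int64(216)) 0.84 [511. 115.  86.]
k
[... 1509 characters left out ...]
294)) 0.17 [382. 391.  35.]
{'t': 1.6, 'joints': array([ 5.72203382e+01,  2.18051929e+01,  7.43362493e+01,  2.16434211e-03,
        8.38567468e+01, -1.23384324e+01]), 'qvel': array([-0.05516523,  0.04760535,  0.0860454 , -0.12760535, -0.04175174,
       -0.04239567]), 'effort': array([-3.62352348e-04, -4.37793767e+01, -2.24729848e+01,  7.13333348e-02,
        3.14000063e-02, -3.36261587e-05]), 'tcp_pos': array([192.0930524 , 515.34460858, 257.45906827]), 'orientation': array([ 1.79997771e+02, -1.71524215e-03,  1.59558539e+02]), 'force': array([ 0.23674072, -0.44387969,  0.22638524]), 'torque': array([ 0.00595533,  0.00593176, -0.01358142]), 'grip_force': 0.0, 'grip_width': 87.94136295703271}
```

View pics/scene.png

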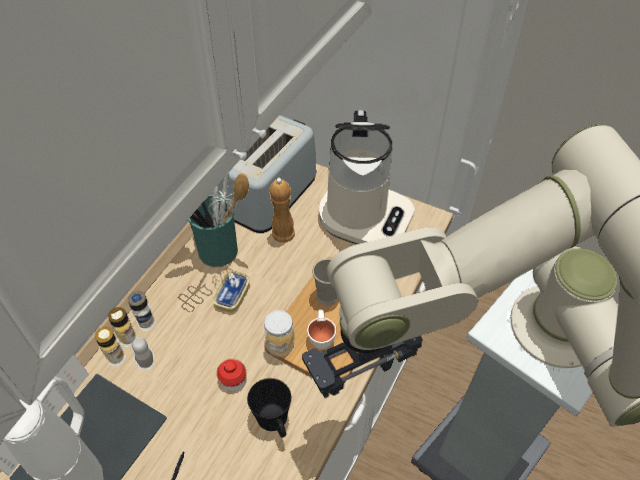

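View pics/top.png

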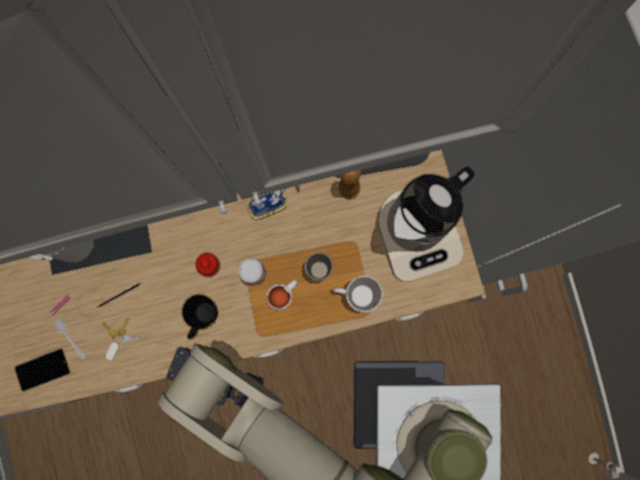

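```bash
python3 - <<'E'
from h import *
z=np.load('top.npz');p,d=z['p'],z['d'];o=monitor.get_obs();i=viewer.camera_info('top')
a=cv2.resize(p[240:340,240:400],None,fx=5,fy=5,interpolation=3)[:,:]
b=cv2.resize(p[155:295,370:485],None,fx=4.28,fy=4.28,interpolation=3)
a=cv2.resize(p[245:335,330:400],(310,400),interpolation=3); 
out=np.zeros((600,800,3),np.uint8); out[:599,:492]=b[:600,:492]; out[:400,490:800]=a; save('pics/crop.png',out)
C=cloud(d,i,o); si=viewer.camera_info('scene'); s=np.load('scene.npz'); S=cloud(s['d'],si,o)
def circ(P):
    A=np.c_[2*P[:,:2],np.ones(len(P))]; c=np.linalg.lstsq(A,(P[:,:2]**2).sum(1),rcond=None)[0]; return c[:2].round(1),np.sqrt(c[2]+c[0]**2+c[1]**2).round(1)
def sel(C,lo,hi):
    m=np.all((C>lo)&(C<hi),-1); return C[m]
for n,X in [('top',C),('scene',S)]:
    P=sel(X,[300,100,106],[460,260,125]); print(n,'mugrim',len(P)); 
    if len(P)>10: print(circ(P),P.min(0),P.max(0))
    P=sel(X,[430,-100,246],[700,200,400]); print('above',len(P),P.min(0).round(),P.max(0).round())
    for a in range(30,400,20):
        P=sel(X,[430,-100,a],[700,200,a+20])
        if len(P)>5: print(a,len(P),P.min(0).round(),P.max(0).round(),circ(P))
E
```

```text
top mugrim 236
(array([379.6, 203.7]), np.float64(42.4)) [337.78480949 157.8543921  106.03295519] [422.48490462 258.84025591 124.36127064]
above 4295 [ 492. -100.  246.] [700. 143. 400.]
30 2272 [ 440. -100.   30.] [700. 199.  50.] (array([560.2,  48.5]), np.float64(87.1))
50 176 [ 491. -100.   50.] [700. 199.  70.] (array([617.7,  34.6]), np.float64(122.9))
70 190 [ 492. -100.   70.] [675. 137.  90.] (array([592.8,  18. ]), np.float64(114.2))
90 207 [ 492. -100.   90.] [699. 137. 110.] (array([600.7,  20.8]), np.float64(118.1))
110 207 [ 491. -100.  110.] [700. 137. 129.] (array([601.9,  18.8]), np.float64(117.9))
130 215 [ 492. -100.  130.] [700. 137. 150.] (array([604.6,  19. ]), np.float64(118.8))
150 179 [ 493. -100.  150.] [699. 136. 170.] (array([606. ,  19.9]), np.float64(118.6))
170 198 [494. -99. 170.] [699. 135. 190.] (array([609.1,  21.2]), np.float64(117.2))
190 203 [ 493. -100.  190.] [700. 136. 210.] (array([609.2,  19. ]), np.float64(117.0))
210 185 [ 494. -100.  210.] [700. 136. 230.] (array([613.3,  23. ]), np.float64(119.3))
230 229 [ 493. -100.  230.] [700. 139. 2
[... 1748 characters left out ...]

250 1185 [ 486. -100.  250.] [700. 145. 270.] (array([582.4,  21.7]), np.float64(108.0))
270 260 [ 552. -100.  270.] [700.  54. 290.] (array([632.6, -24.1]), np.float64(72.3))
290 329 [ 516. -100.  290.] [699. 105. 310.] (array([626.9,  -5.3]), np.float64(89.6))
310 484 [ 514. -100.  310.] [700. 110. 330.] (array([619.5,   6.4]), np.float64(102.7))
330 294 [ 523. -100.  330.] [700. 102. 350.] (array([624.6,  17.1]), np.float64(111.8))
350 264 [ 577. -100.  350.] [699. -72. 370.] (array([639. , -44.8]), np.float64(53.2))
370 295 [ 588. -100.  370.] [700. -69. 390.] (array([636.9, -44.5]), np.float64(54.3))
390 302 [ 586. -100.  390.] [699. -68. 410.] (array([637.3, -41.3]), np.float64(56.7))
```

View pics/crop.png

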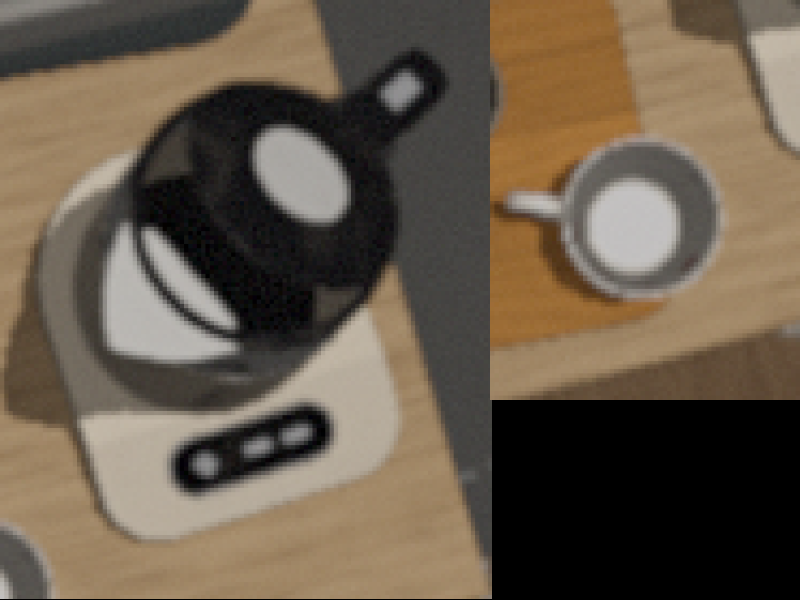

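```bash
python3 - <<'E'
from h import *
from scipy.optimize import least_squares
o=monitor.get_obs();rng=np.random.default_rng(0)
for n in ['top','scene']:
    z=np.load(n+'.npz');p,d=z['p'],z['d'];i=viewer.camera_info(n);C=cloud(d,i,o)
    m=np.all((C>[470,-50,268])&(C<[660,140,380]),-1)&(np.hypot(C[...,0]-567,C[...,1]-52)<90); P=C[m]
    best=None
    for _ in range(1500):
        a=P[rng.choice(len(P),3,replace=False)]; nn=np.cross(a[1]-a[0],a[2]-a[0]); L=np.linalg.norm(nn)
        if L<100: continue
        nn/=L; 
        if abs(nn[2])<.5: continue
        r=abs((P-a[0])@nn)<3
        if best is None or r.sum()>best.sum(): best=r
    Q=P[best]; c=Q.mean(0); nn=np.linalg.svd(Q-c)[2][2]; nn*=np.sign(nn[2])
    print(n,len(P),best.sum(),'lid c',c.round(),'n',nn.round(3),'angle',np.arccos(nn[2]).round(3),'hd dir',np.degrees(np.arctan2(nn[1],nn[0])).round(1),'ext',Q.min(0).round(),Q.max(0).round())
    # body
    m=np.all((C>[470,-30,60])&(C<[660,160,240]),-1); B=C[m]
    f=least_squares(lambda q:np.hypot(B[:,0]-q[0],B[:,1]-q[1])-74.5,[565,55],loss='soft_l1',f_scale=2); print('body',f.x.round(1))
    m=np.all((C>[330,150,105])&(C<[430,260,125]),-1); B=C[m]
    if len(B)>10:
        f=least_squares(lambda q:np.hypot(B[:,0]-q[0],B[:,1]-q[1])-42.,[380,202],loss='soft_l1',f_scale=2); print('mug',f.x.round(1),np.median(B[:,2]))
    K=[[418.6,263.4],[430,259.7],[439.2,256.2]] if n=='top' else [[390,232]]
    print('keys',onplane(K,32,i,o).round(1))
    # cabinet
    m=(C[...,2]>480)&(C[...,2]<560)&(C[...,0]>400); W=C[m]
    for y in range(-150,400,50):
        w=W[(abs(W[:,1]-y)<15)]
        if len(w): print('cab',y,w.min(0).round(),len(w),end=';')
    # handle
    m=np.all((C>[580,-80,100])&(C<[690,10,420]),-1)&(p.max(-1)<70); H=C[m]; 
    if len(H): print('handle',np.percentile(H,[2,50,98],axis=0).round())
E
```

```text
top 1768 1404 lid c [573.  55. 304.] n [ 0.361 -0.407  0.839] angle 0.575 hd dir -48.4 ext [516.  -3. 268.] [632. 110. 338.]
body [567.7  61.7]
mug [379.4 202. ] 114.78459773798863
keys [[462.7  54.6  32. ]
 [472.4  24.8  32. ]
 [481.5   0.6  32. ]]
cab -150 [ 420. -165.  480.] 629;cab -100 [ 537. -115.  480.] 1226;cab -50 [645. -50. 513.] 57;cab 0 [631. -15. 511.] 129;cab 50 [618.  35. 512.] 140;cab 100 [605.  85. 511.] 148;cab 150 [591. 135. 511.] 150;cab 200 [578. 185. 512.] 151;cab 250 [564. 235. 514.] 167;cab 300 [551. 285. 512.] 157;cab 350 [538. 335. 513.] 167;handle [[585. -80. 173.]
 [637. -20. 262.]
 [689.   9. 411.]]
scene 364 286 lid c [564.  79. 318.] n [ 0.35  -0.325  0.879] angle 0.498 hd dir -42.9 ext [519.   2. 268.] [623. 110. 334.]
body [563.3  61.8]
keys [[450.4  65.3  32. ]]
cab -150 [ 414. -165.  480.] 960;cab -100 [ 526. -115.  480.] 1287;cab -50 [640. -51. 514.] 38;cab 0 [628. -15. 510.] 126;cab 50 [614.  35. 509.] 141;cab 100 [600.  85. 511.] 148;cab 150 [586. 135. 512.] 157;cab 200 [575. 185. 510.] 185;cab 250 [562. 235. 510.] 206;cab 300 [549. 285. 510.] 232;cab 350 [536. 335. 511.] 242;handle [[596. -24. 215.]
 [613.   0. 259.]
 [645.   9. 266.]]
```

```bash
cat >> h.py <<'E'
def go(tip,yaw,lean):
    "print shift/turn to bring fingertips to tip; tool leans so it points forward along yaw-180"
    o=monitor.get_obs(); R0=R.from_euler('xyz',o['orientation'],degrees=True); R1=R.from_euler('xyz',[180,lean,yaw],degrees=True)
    t=np.array(tip)-19*R1.as_matrix()[:,2]
    s=R0.inv().apply(t-o['tcp_pos'])/800; v=(R0.inv()*R1).as_rotvec()/(np.pi/2)
    print(tip,'->',s.round(4).tolist(),v.round(4).tolist(),'dist',np.linalg.norm(s*800).round(),'ang',(np.linalg.norm(v)*90).round())
E
python3 - <<'E'
from h import *
go([400,240,380],175,10)
print(viewer.camera_info('wrist'))
E
```

```text
[400, 240, 380] -> [-0.3597, -0.2328, -0.1766] [-0.0149, -0.1105, -0.1711] dist 371.0 ang 18.0
{'intrinsics': array([[370.4640651 ,   0.        , 322.66997779],
       [  0.        , 370.4640651 , 238.75500454],
       [  0.        ,   0.        ,   1.        ]]), 'k1': 0.01833468373631494, 'mount': array([[ 1.41497456e-04, -9.64147434e-01, -2.65367114e-01,
         6.74721244e+01],
       [ 9.99999981e-01,  1.71867805e-04, -9.12262619e-05,
         1.13556917e+00],
       [ 1.33563630e-04, -2.65367096e-01,  9.64147440e-01,
        -1.27482193e+02],
       [ 0.00000000e+00,  0.00000000e+00,  0.00000000e+00,
         1.00000000e+00]])}
```

apply_moves(plan=[[[-0.06,-0.02,-0.12],[0,-0.02,-0.03],0],[[-0.36,-0.233,-0.177],[-0.015,-0.11,-0.171],0],[[-0.36,-0.233,-0.177],[-0.015,-0.11,-0.171],0],[[-0.36,-0.233,-0.177],[-0.015,-0.11,-0.171],0],[[-0.36,-0.233,-0.177],[-0.015,-0.11,-0.171],0]])

```text
t: 2.22
tcp_pos: [354.7, 298.7, 379.5]
orientation: [180.0, 10.0, 175.0]
force: [0.9, 0.8, 0.7]
grip_width: 40.3
grip_force: 0.0
```

```bash
python3 - <<'E'
from h import *
go([480,60,390],187,20)
E
```

```text
[480, 60, 390] -> [-0.1775, -0.2853, -0.0048] [-0.0342, -0.1107, -0.1288] dist 269.0 ang 16.0
```

apply_moves(plan=[[[-0.178,-0.285,-0.005],[-0.034,-0.111,-0.129],0],[[-0.178,-0.285,-0.005],[-0.034,-0.111,-0.129],0],[[-0.178,-0.285,-0.005],[-0.034,-0.111,-0.129],0],[[-0.178,-0.285,-0.005],[-0.034,-0.111,-0.129],0],[[-0.178,-0.285,-0.005],[-0.034,-0.111,-0.129],0]])

```text
t: 2.85
tcp_pos: [474.3, 57.9, 407.5]
orientation: [-179.9, 20.0, -173.2]
force: [-0.0, 1.0, 0.4]
grip_width: 0.3
grip_force: 0.0
```

```bash
python3 - <<'E'
from h import *
go([571,56,350],187,20)
o,p,d,i=cam('wrist'); print(o['t'],o['tcp_pos'],o['orientation']); save('pics/w1.png',p); np.savez('w1.npz',p=p,d=d,tcp=o['tcp_pos'],ori=o['orientation'])
C=cloud(d,i,o)
for n in ['lid_press','start_key']:
    for x in models.tip_of(n,'wrist')[:3]:
        u,v=np.round(x['uv']).astype(int); print(n,(u,v),round(x['confidence'],2),C[min(v,479),min(u,639)].round(1),onplane([x['uv']],33,i,o).round(1))
E
```

```text
[571, 56, 350] -> [-0.088, -0.0166, 0.0847] [-0.0015, -0.0001, -0.0024] dist 99.0 ang 0.0
2.85 [474.28520973  57.92547302 407.45308347] [-179.94600683   19.98887953 -173.23310015]
start_key (np.int64(321), np.int64(77)) 0.86 [467.3  55.4  31.4] [[466.5  55.4  33. ]]
```

View pics/w1.png

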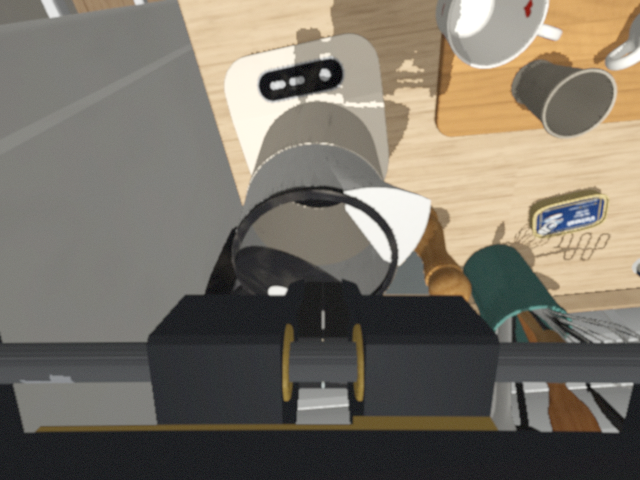

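apply_moves(plan=[[[-0.088,-0.017,0.085],[0,0,0],0],[[-0.088,-0.017,0.085],[0,0,0],0],[[-0.088,-0.017,0.085],[0,0,0],0]])

```text
t: 3.38
tcp_pos: [564.2, 59.6, 365.4]
orientation: [180.0, 19.8, -172.9]
force: [-0.4, -0.2, 0.1]
grip_width: 0.6
grip_force: 0.0
```

```bash
python3 - <<'E'
from h import *
for z,x,y in [(325,571,56),(305,571,56),(295,569,58),(285,566,62),(275,562,66),(271,561,67),(266,561,67)]: go([x,y,z],187,20)
o,p,d,i=cam('scene'); save('pics/s2.png',cv2.resize(p[60:260,260:480],None,fx=2.5,fy=2.5)); print(o['tcp_pos'],o['force'])
E
```

```text
[571, 56, 325] -> [0.0097, -0.0055, 0.0265] [0.0006, -0.0025, 0.0007] dist 23.0 ang 0.0
[571, 56, 305] -> [0.0182, -0.0056, 0.05] [0.0006, -0.0025, 0.0007] dist 43.0 ang 0.0
[569, 58, 295] -> [0.0244, -0.0028, 0.061] [0.0006, -0.0025, 0.0007] dist 53.0 ang 0.0
[566, 62, 285] -> [0.0316, 0.0026, 0.0717] [0.0006, -0.0025, 0.0007] dist 63.0 ang 0.0
[562, 66, 275] -> [0.0399, 0.0082, 0.082] [0.0006, -0.0025, 0.0007] dist 73.0 ang 0.0
[561, 67, 271] -> [0.0426, 0.0096, 0.0864] [0.0006, -0.0025, 0.0007] dist 77.0 ang 0.0
[561, 67, 266] -> [0.0447, 0.0096, 0.0922] [0.0006, -0.0025, 0.0007] dist 82.0 ang 0.0
[564.15917098  59.61994387 365.40398099] [-0.40181147 -0.16165609  0.14869377]
```

View pics/s2.png

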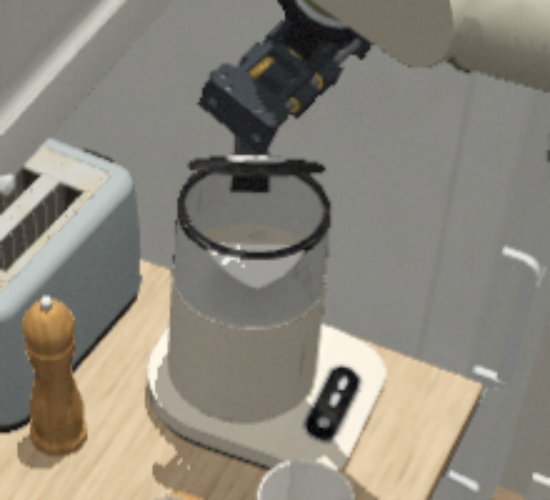

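apply_moves(plan=[[[0.0097,-0.0055,0.0265],[0,0,0],0],[[0.0182,-0.0056,0.05],[0,0,0],0],[[0.0244,-0.0028,0.061],[0,0,0],0]])

```text
t: 3.8
tcp_pos: [561.2, 56.7, 315.5]
orientation: [-180.0, 20.0, -173.0]
force: [-0.5, 0.1, 1.3]
grip_width: 0.5
grip_force: 0.4
```

```bash
python3 - <<'E'
from h import *
for z,x,y in [(285,566,62),(278,562,66),(273,561,67),(271,561,67),(269,561,67)]: go([x,y,z],187,20)
print(monitor.get_obs()['force'])
E
```

```text
[566, 62, 285] -> [0.0067, 0.0059, 0.0143] [-0.0003, 0.0004, 0.0004] dist 13.0 ang 0.0
[562, 66, 278] -> [0.0138, 0.0114, 0.021] [-0.0003, 0.0004, 0.0004] dist 22.0 ang 0.0
[561, 67, 273] -> [0.017, 0.0128, 0.0265] [-0.0003, 0.0004, 0.0004] dist 27.0 ang 0.0
[561, 67, 271] -> [0.0178, 0.0128, 0.0289] [-0.0003, 0.0004, 0.0004] dist 29.0 ang 0.0
[561, 67, 269] -> [0.0187, 0.0128, 0.0312] [-0.0003, 0.0004, 0.0004] dist 31.0 ang 0.0
[-0.51371891  0.06389828  1.33131279]
```

In contact (about 1 N). Continue along the arc.

apply_moves(plan=[[[0.0067,0.0059,0.0143],[0,0,0],0],[[0.0138,0.0114,0.021],[0,0,0],0],[[0.017,0.0128,0.0265],[0,0,0],0],[[0.0178,0.0128,0.0289],[0,0,0],0]])

```text
t: 4.3
tcp_pos: [555.7, 65.8, 289.3]
orientation: [-180.0, 20.1, -173.0]
force: [-6.3, 1.9, 12.5]
grip_width: 0.5
grip_force: 6.3
```

```bash
python3 - <<'E'
from h import *
o=monitor.get_obs();print(o['force'],o['tcp_pos']+19*R.from_euler('xyz',o['orientation'],degrees=True).as_matrix()[:,2])
for z in [270,268,267,266]: go([561,67,z],187,20)
E
```

```text
[-6.26491171  1.92677101 12.48627035] [562.16400241  66.58062397 271.49269691]
[561, 67, 270] -> [0.0019, 0.0007, 0.0013] [-0.0002, 0.001, 0.0001] dist 2.0 ang 0.0
[561, 67, 268] -> [0.0028, 0.0007, 0.0036] [-0.0002, 0.001, 0.0001] dist 4.0 ang 0.0
[561, 67, 267] -> [0.0032, 0.0007, 0.0048] [-0.0002, 0.001, 0.0001] dist 5.0 ang 0.0
[561, 67, 266] -> [0.0036, 0.0007, 0.006] [-0.0002, 0.001, 0.0001] dist 6.0 ang 0.0
```

```bash
python3 - <<'E'
from h import *
go([561,67,300],187,20); go([500,63,400],187,20)
E
```

```text
[561, 67, 300] -> [-0.011, 0.0007, -0.0339] [-0.0002, 0.001, 0.0001] dist 29.0 ang 0.0
[500, 63, 400] -> [0.0177, 0.005, -0.1775] [-0.0002, 0.001, 0.0001] dist 143.0 ang 0.0
```

apply_moves(plan=[[[-0.011,0.001,-0.034],[0,0,0],0],[[0.018,0.005,-0.178],[0,0,0],0],[[0.018,0.005,-0.178],[0,0,0],0],[[0.018,0.005,-0.178],[0,0,0],0]])

```text
t: 4.8
tcp_pos: [492.7, 61.9, 421.6]
orientation: [-179.8, 20.5, -173.0]
force: [0.3, -0.6, 0.0]
grip_width: 0.3
grip_force: 0.0
```

```bash
python3 - <<'E'
from h import *
from scipy.optimize import least_squares
for n in ['top','scene']:
    o,p,d,i=cam(n); C=cloud(d,i,o)
    if n=='scene': save('pics/s3.png',cv2.resize(p[60:260,260:480],None,fx=2.5,fy=2.5))
    m=np.all((C>[480,-30,250])&(C<[660,160,300]),-1)&(np.hypot(C[...,0]-561,C[...,1]-65)<50); P=C[m]
    for _ in range(4):
        A=np.c_[P[:,:2]-[561,65],np.ones(len(P))]; c=np.linalg.lstsq(A,P[:,2],rcond=None)[0]; P=P[abs(A@c-P[:,2])<4]
    B=C[np.all((C>[470,-30,60])&(C<[660,160,240]),-1)]
    f=least_squares(lambda q:np.hypot(B[:,0]-q[0],B[:,1]-q[1])-74.5,[565,55],loss='soft_l1',f_scale=2).x
    print(n,len(P),'z=',c.round(3),'body',f.round(1))
print(o['tcp_pos'])
E
```

```text
top 1010 z= [-2.00000e-03 -1.60000e-02  2.69459e+02] body [568.   61.6]
scene 921 z= [ 1.20000e-02 -2.30000e-02  2.68117e+02] body [563.7  61.2]
[493.12525208  61.82220519 418.76613637]
```

View pics/s3.png

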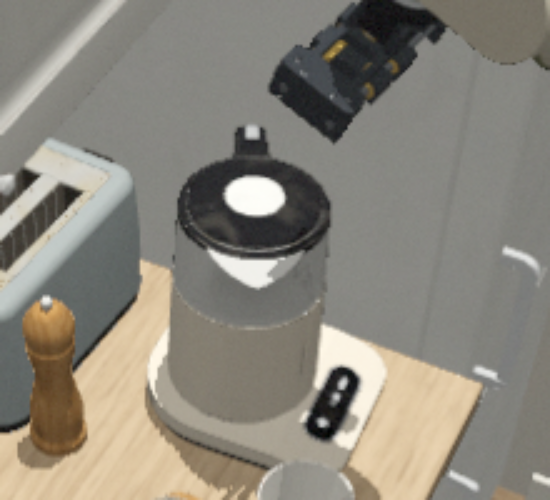

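```bash
python3 - <<'E'
from h import *
go([405,40,160],195,30)
E
```

```text
[405, 40, 160] -> [0.2199, -0.0151, 0.2399] [-0.0381, -0.1111, -0.0809] dist 261.0 ang 13.0
```

apply_moves(plan=[[[0.12,-0.01,0.04],[-0.02,-0.05,-0.04],0],[[0.22,-0.015,0.24],[-0.038,-0.111,-0.081],0],[[0.22,-0.015,0.24],[-0.038,-0.111,-0.081],0],[[0.22,-0.015,0.24],[-0.038,-0.111,-0.081],0],[[0.22,-0.015,0.24],[-0.038,-0.111,-0.081],0]])

```text
t: 5.52
tcp_pos: [393.2, 38.1, 172.7]
orientation: [179.7, 29.6, -165.2]
force: [1.2, -0.9, 0.9]
grip_width: 0.6
grip_force: 0.0
```

```bash
python3 - <<'E'
from h import *
o,p,d,i=cam('wrist'); print(o['tcp_pos'],o['orientation']); save('pics/w2.png',p)
C=cloud(d,i,o)
for x in models.tip_of('start_key','wrist')[:3]:
    u,v=np.round(x['uv']).astype(int); print((u,v),round(x['confidence'],2),C[min(v,479),min(u,639)].round(1),onplane([x['uv']],33,i,o).round(1))
go([440,46,100],195,30); go([465,55,54],195,30)
E
```

```text
[393.15019151  38.11310088 172.67752394] [ 179.70573495   29.5650964  -165.2061879 ]
(np.int64(321), np.int64(219)) 0.69 [466.5  57.6  30.8] [[464.3  57.3  33. ]]
(np.int64(560), np.int64(167)) 0.32 [359.7 172.3  68.6] [[375.9 204.5  33. ]]
[440, 46, 100] -> [-0.0046, -0.0054, 0.085] [0.0022, -0.0042, -0.0018] dist 68.0 ang 0.0
[465, 55, 54] -> [-0.0049, -0.0028, 0.1514] [0.0022, -0.0042, -0.0018] dist 121.0 ang 0.0
```

View pics/w2.png

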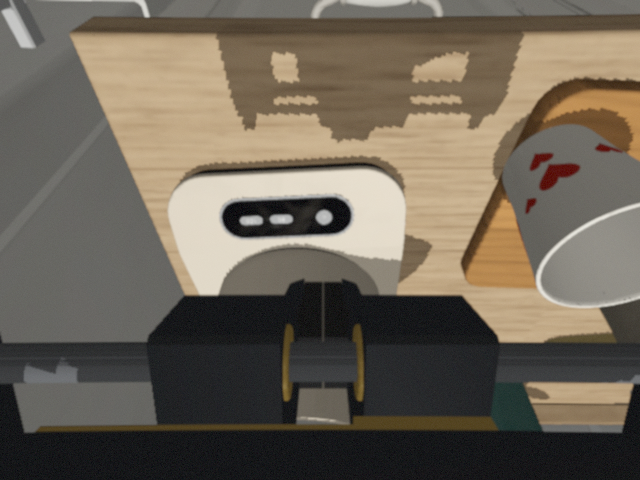

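apply_moves(plan=[[[-0.005,-0.004,0.06],[0,0,0],0],[[-0.005,-0.002,0.11],[0,0,0],0],[[-0.005,-0.001,0.14],[0,0,0],0],[[-0.005,-0.0005,0.151],[0,-0.003,0],0],[[-0.005,-0.0005,0.151],[0,-0.003,0],0]])

```text
t: 6.25
tcp_pos: [463.8, 58.8, 85.4]
orientation: [-179.8, 29.3, -165.1]
force: [-0.6, -0.2, 0.7]
grip_width: 0.3
grip_force: 0.0
```

```bash
python3 - <<'E'
from h import *
o=monitor.get_obs();print(o['t'],o['force'],o['tcp_pos']+19*R.from_euler('xyz',o['orientation'],degrees=True).as_matrix()[:,2])
go([466,57,53.5],195,30)
o,p,d,i=cam('scene'); save('pics/s4.png',cv2.resize(p[120:280,300:460],None,fx=3.5,fy=3.5))
E
```

```text
6.25 [-0.6421207  -0.1839864   0.65829784] [472.75709292  61.12476166  68.86409339]
[466, 57, 53.5] -> [0.018, -0.0029, 0.0121] [-0.0027, -0.0077, -0.0013] dist 17.0 ang 1.0
```

View pics/s4.png

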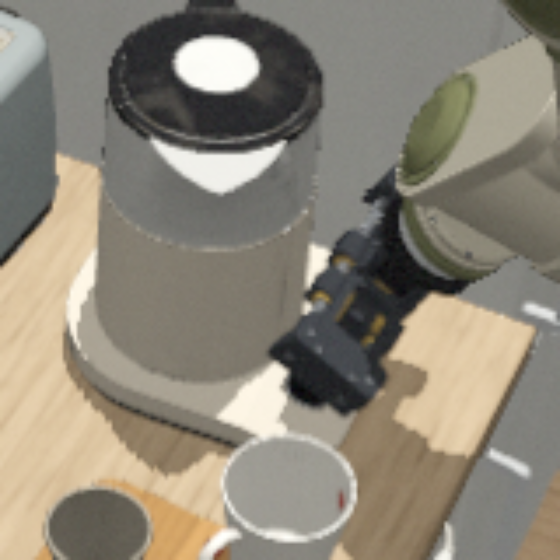

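```bash
python3 - <<'E'
from h import *
o=monitor.get_obs();print(o['t'],o['qvel'].round(1),o['joints'].round(1),o['tcp_pos']+19*R.from_euler('xyz',o['orientation'],degrees=True).as_matrix()[:,2])
go([466,57,53.5],195,30)
E
```

```text
6.3 [-0.4 -0.8  0.5  0.2 -0.1 -0.1] [ -14.4   22.1  120.2   50.5   17.8 -165.2] [472.49953478  60.95299978  69.11982183]
[466, 57, 53.5] -> [0.0178, -0.0028, 0.0126] [-0.0029, -0.0076, -0.0015] dist 18.0 ang 1.0
```

```bash
python3 - <<'E'
from h import *
go([450,54,95],185,27)
E
```

```text
[450, 54, 95] -> [0.0087, 0.0004, -0.0425] [0.0496, 0.0258, 0.0964] dist 35.0 ang 10.0
```

apply_moves(plan=[[[0.004,0,-0.03],[0.01,0.005,0.02],0],[[0.009,0,-0.043],[0.05,0.026,0.096],0],[[0.009,0,-0.043],[0.05,0.026,0.096],0],[[0.009,0,-0.043],[0.05,0.026,0.096],0],[[0.009,0,-0.043],[0.05,0.026,0.096],0]])

```text
t: 6.92
tcp_pos: [441.1, 52.6, 111.9]
orientation: [-179.9, 27.0, -174.9]
force: [-1.2, 0.3, -0.4]
grip_width: 0.5
grip_force: 0.0
```

```bash
python3 - <<'E'
from h import *
o=monitor.get_obs();print(o['t'],o['qvel'].round(1),o['joints'].round(1),o['tcp_pos']+19*R.from_euler('xyz',o['orientation'],degrees=True).as_matrix()[:,2])
go([465.5,57,54],185,27)
E
```

```text
6.925 [-0.1  0.7 -0.  -0.3 -0.2  0.6] [ -12.9   16.6  120.3   25.3   18.9 -130.2] [449.64770107  53.35173168  95.00258293]
[465.5, 57, 54] -> [0.0053, 0.0028, 0.0548] [-0.0004, -0.0002, 0.0005] dist 44.0 ang 0.0
```

apply_moves(plan=[[[0.003,0.001,0.03],[0,0,0],0],[[0.0053,0.0028,0.0548],[0,0,0],0],[[0.0053,0.0028,0.0548],[0,0,0],0],[[0.0053,0.0028,0.0548],[0,0,0],0]])

```text
t: 7.42
tcp_pos: [456.8, 56.3, 71.0]
orientation: [-179.9, 26.9, -175.0]
force: [0.6, -0.5, 0.1]
grip_width: 0.3
grip_force: 0.0
```

```bash
python3 - <<'E'
from h import *
o=monitor.get_obs();print(o['t'],o['qvel'].round(1),o['joints'].round(1),o['tcp_pos']+19*R.from_euler('xyz',o['orientation'],degrees=True).as_matrix()[:,2],o['force'])
go([465.5,57,54],185,27)
E
```

```text
7.425 [-0.  -0.7 -0.   0.1 -0.2 -0.1] [ -11.7   23.6  120.8   37.8   12.2 -142.2] [465.37904507  56.99734879  54.04968041] [ 0.57312834 -0.54730076  0.14004323]
[465.5, 57, 54] -> [-0.0001, -0.0, 0.0001] [-0.0005, -0.0006, 0.0002] dist 0.0 ang 0.0
```

apply_moves(plan=[[[0,0,0],[0,0,0],0],[[0,0,0],[0,0,0],0],[[0,0,0],[0,0,0],0],[[0,0,0],[0,0,0],0],[[0,0,0],[0,0,0],0]])

```text
t: 8.05
tcp_pos: [456.9, 56.4, 70.6]
orientation: [-179.9, 26.9, -175.0]
force: [0.3, 0.4, -0.5]
grip_width: 0.2
grip_force: 0.0
```

apply_moves(plan=[[[0,0,0],[0,0,0],0],[[0,0,0],[0,0,0],0],[[0,0,0],[0,0,0],0],[[0,0,0],[0,0,0],0],[[0,0,0],[0,0,0],0]])

```text
t: 8.68
tcp_pos: [456.9, 56.4, 70.6]
orientation: [-179.9, 26.9, -175.0]
force: [-0.1, -0.5, 0.4]
grip_width: 0.7
grip_force: 0.0
```

apply_moves(plan=[[[0,0,0],[0,0,0],0],[[0,0,0],[0,0,0],0],[[0,0,0],[0,0,0],0],[[0,0,0],[0,0,0],0],[[0,0,0],[0,0,0],0]])

```text
t: 9.3
tcp_pos: [456.9, 56.3, 70.6]
orientation: [-179.9, 26.9, -175.0]
force: [-0.4, 0.2, -0.0]
grip_width: 0.3
grip_force: 0.0
```

apply_moves(plan=[[[0,0,0],[0,0,0],0],[[0,0,0],[0,0,0],0],[[0,0,0],[0,0,0],0],[[0,0,0],[0,0,0],0],[[0,0,0],[0,0,0],0]])

```text
t: 9.93
tcp_pos: [456.9, 56.4, 70.6]
orientation: [-179.9, 26.9, -175.0]
force: [0.5, -0.3, 0.4]
grip_width: 0.7
grip_force: 0.0
```

```bash
python3 - <<'E'
from h import *
o=monitor.get_obs();print(o['t'],o['joints'].round(1),o['tcp_pos']+19*R.from_euler('xyz',o['orientation'],degrees=True).as_matrix()[:,2],o['force'])
go([400,55,160],185,27); go([370,60,240],185,20)
E
```

```text
9.925 [ -11.6   23.6  120.8   37.9   12.1 -142.2] [465.49666024  57.09374547  53.67036551] [ 0.47347282 -0.31230595  0.42026694]
[400, 55, 160] -> [0.0127, 0.0044, -0.1555] [-0.0006, -0.0007, 0.0001] dist 125.0 ang 0.0
[370, 60, 240] -> [-0.0027, 0.0138, -0.2612] [-0.0006, 0.0771, 0.0001] dist 209.0 ang 7.0
```

apply_moves(plan=[[[0.013,0.004,-0.08],[0,0,0],0],[[0.013,0.004,-0.155],[0,0,0],0],[[-0.003,0.014,-0.26],[0,0.077,0],0],[[-0.003,0.014,-0.26],[0,0.077,0],0],[[-0.003,0.014,-0.26],[0,0.077,0],0]])

```text
t: 10.55
tcp_pos: [364.5, 59.7, 259.4]
orientation: [-179.8, 20.3, -174.9]
force: [0.6, 0.6, -0.4]
grip_width: 0.5
grip_force: 0.0
```

```bash
python3 - <<'E'
from h import *
from scipy.optimize import least_squares
for n in ['wrist','top']:
    o,p,d,i=cam(n);C=cloud(d,i,o)
    B=C[np.all((C>[330,150,106])&(C<[430,250,124]),-1)&(np.hypot(C[...,0]-380,C[...,1]-202)<50)]
    if len(B)>20: print(n,len(B),least_squares(lambda q:np.hypot(B[:,0]-q[0],B[:,1]-q[1])-42,[380,202],loss='soft_l1',f_scale=2).x.round(1),np.percentile(B[:,2],[5,50,95]).round(1))
    print(n,[(np.round(x['uv']).tolist(),round(x['confidence'],2),onplane([x['uv']],117,i,o).round(1).tolist()) for x in models.tip_of('mug_mouth',n)])
print(o['joints'].round(1),o['tcp_pos'])
go([360,170,230],180,5)
E
```

```text
wrist 3423 [379.5 201.9] [106.8 113.9 117.2]
wrist [([516.0, 196.0], 0.69, [[377.7, 202.6, 117.0]])]
top 226 [379.3 201.6] [106.7 114.7 121.7]
top [([364.0, 295.0], 0.98, [[377.0, 202.6, 117.0]]), ([198.0, 310.0], 0.63, [[336.7, 599.8, 117.0]])]
[ -13.4   -5.   110.1    7.4   56.  -111.5] [363.90690463  59.78278588 256.52487845]
[360, 170, 230] -> [-0.0019, 0.1379, 0.0098] [0.012, 0.1652, 0.0543] dist 111.0 ang 16.0
```

apply_moves(plan=[[[-0.002,0.138,0.01],[0.012,0.165,0.054],0],[[-0.002,0.138,0.01],[0.012,0.165,0.054],0],[[-0.002,0.138,0.01],[0.012,0.165,0.054],0],[[-0.002,0.138,0.01],[0.012,0.165,0.054],0]])

```text
t: 11.25
tcp_pos: [358.6, 169.8, 248.9]
orientation: [-179.9, 5.0, -179.9]
force: [-0.6, -0.9, 0.3]
grip_width: -0.0
grip_force: 0.0
```

```bash
python3 - <<'E'
from h import *
o=monitor.get_obs();print(o['joints'].round(1),o['tcp_pos'])
go([379,202,170],180,0);go([379,202,138],180,0)
E
```

```text
[  8.6   4.8  99.4  -0.9  70.8 -81.3] [358.59196191 169.82662836 248.91085866]
[379, 202, 170] -> [-0.0189, 0.0403, 0.0768] [-0.0007, 0.056, 0.0012] dist 71.0 ang 5.0
[379, 202, 138] -> [-0.0154, 0.0403, 0.1166] [-0.0007, 0.056, 0.0012] dist 99.0 ang 5.0
```

apply_moves(plan=[[[-0.019,0.04,0.05],[0,0.056,0],0],[[-0.019,0.04,0.077],[0,0.056,0],0],[[-0.0155,0.0403,0.1],[0,0.056,0],0],[[-0.0155,0.0403,0.1165],[0,0.056,0],0],[[-0.0155,0.0403,0.1165],[0,0.056,0],0]])

```text
t: 11.88
tcp_pos: [379.5, 200.3, 157.7]
orientation: [-179.9, 0.0, 179.8]
force: [0.0, 0.0, 0.4]
grip_width: 0.5
grip_force: 0.0
```

apply_moves(plan=[[[0,0,0],[0,0,0],0],[[0,0,0],[0,0,0],0],[[0,0,0],[0,0,0],0],[[0,0,0],[0,0,0],0],[[0,0,0],[0,0,0],0]])

```text
t: 12.5
tcp_pos: [379.5, 202.2, 158.4]
orientation: [-180.0, 0.1, -180.0]
force: [0.0, -0.0, -1.2]
grip_width: 0.5
grip_force: 0.0
```

```bash
python3 - <<'E'
from h import *
o,p,d,i=cam('scene');print(o['t'],o['orientation'],o['tcp_pos']+19*R.from_euler('xyz',o['orientation'],degrees=True).as_matrix()[:,2],o['force'])
go([379,202,138],180,0)
save('pics/s5.png',p)
E
```

```text
12.5 [-1.79957424e+02  1.21810901e-01 -1.79970391e+02] [379.54562925 202.21703537 139.36314015] [ 0.00654988 -0.02071327 -1.1962091 ]
[379, 202, 138] -> [0.0006, -0.0003, 0.0017] [-0.0005, 0.0013, 0.0003] dist 1.0 ang 0.0
```

View pics/s5.png

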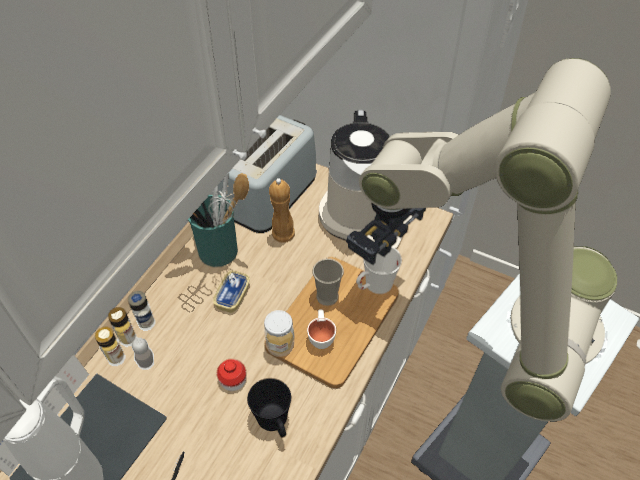

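The gripper points down over the pale mug (about pixel 383, 262). The lid is shut at (360, 140) and everything else stands where it was. I now make a small correction and hold.

apply_moves(plan=[[[0,0,0.0015],[0,0,0],0],[[0,0,0.0015],[0,0,0],0],[[0,0,0.0015],[0,0,0],0],[[0,0,0.0015],[0,0,0],0],[[0,0,0.0015],[0,0,0],0]])

```text
t: 13.18
tcp_pos: [379.5, 202.2, 157.1]
orientation: [-180.0, 0.1, -180.0]
force: [-0.6, -0.2, -0.4]
grip_width: 0.2
grip_force: 0.0
```

apply_moves(plan=[[[0,0,0],[0,0,0],0],[[0,0,0],[0,0,0],0],[[0,0,0],[0,0,0],0],[[0,0,0],[0,0,0],0],[[0,0,0],[0,0,0],0]])

```text
t: 13.8
tcp_pos: [379.5, 202.2, 157.1]
orientation: [-180.0, 0.1, -180.0]
force: [0.1, 0.5, -0.1]
grip_width: 0.6
grip_force: 0.0
```

apply_moves(plan=[[[0,0,0],[0,0,0],0],[[0,0,0],[0,0,0],0],[[0,0,0],[0,0,0],0],[[0,0,0],[0,0,0],0],[[0,0,0],[0,0,0],0]])

```text
t: 14.42
tcp_pos: [379.5, 202.2, 157.1]
orientation: [-180.0, 0.1, -180.0]
force: [-0.1, -0.1, -0.4]
grip_width: 0.4
grip_force: 0.0
```

apply_moves(plan=[[[0,0,0],[0,0,0],0],[[0,0,0],[0,0,0],0],[[0,0,0],[0,0,0],0],[[0,0,0],[0,0,0],0],[[0,0,0],[0,0,0],0]])

```text
t: 15.05
tcp_pos: [379.5, 202.2, 157.1]
orientation: [-180.0, 0.1, -180.0]
force: [0.2, -0.2, 0.4]
grip_width: 0.4
grip_force: 0.0
```

apply_moves(plan=[[[0,0,0],[0,0,0],0],[[0,0,0],[0,0,0],0],[[0,0,0],[0,0,0],0],[[0,0,0],[0,0,0],0],[[0,0,0],[0,0,0],0]])

```text
t: 15.68
tcp_pos: [379.5, 202.2, 157.1]
orientation: [-180.0, 0.1, -180.0]
force: [-0.6, 1.0, 0.2]
grip_width: 0.5
grip_force: 0.0
```

```bash
python3 -c "
from h import *
o=monitor.get_obs();print(o['t'],o['tcp_pos'],o['force']);print(env.hand_in())"
```

```text
15.675 [379.54273887 202.18122633 157.10818652] [-0.62604276  1.02172258  0.20971514]
the job is handed in; nothing more can be done
None
```

The job is handed in at 15.7 s, with no verdict returned: the lid is pushed shut, then the fingertips held for over 2 s about 2 cm above the round key without touching it, and they finished pointing down over the middle of the large pale mug's mouth.

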